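# Flip the restock tags of the pipette tip racks

## Robot

A 6-joint arm with a two-finger parallel gripper is mounted at the origin on the work surface. World frame = base frame: x ahead of the robot, y to its left, z up, the work surface at z = 0. Lengths are in m, angles in rad, forces in N, time in s.
With the tool pointing down it reaches from about 0.25 to 0.725 m from the base axis. Payload 9.7 kg.
Tool frame: the origin (TCP) lies at the very end of the fingers, on their centre line; the grasp point (between the pads) lies 19 mm behind it (bot.grip_point_offset is the distance from the TCP to the grasp point, in m); z points along the fingers, y is the direction in which the jaws open and shut (so a half turn about z gives the same grasp; the last joint's range is limited). The gripper opens to 85 mm and grips with 20 to 120 N. Pads are 22 mm wide; open, the fingers measure 114 mm over their backs; the gripper's body (76 mm by 85 mm) begins 54 mm behind the grasp point. The pads swing forward as they close: fully open they stand 13 mm farther back than shut.
Start: joints at [-1.311, 0.087, 0.176, 1.66, 0, 1.571], TCP at [0.141, -0.532, 0.202] pointing down, gripper open.
Joint ranges: [-3.13, 3.13], [-0.85, 1.81], [-1.15, 1.24], [-2.2, 2.28], [-1.44, 1.52], [-3.14, 3.14]. Speed limits (rad/s): [2.22, 2.22, 2.57, 3.14, 3.14, 3.14].

## Interface

Orientations are given as a unit quaternion [w, x, y, z].
In Python, from cell import bot, imaging gives the robot as it stands. The module is installed in compiled form; this text tells all that it offers.
- The arm moves only by the tool send_rows, never from a script. Its arguments are lists of equal length, an entry for each row: "grip": the gripper command: -1 is shut, 1 is fully open, values between are in proportion; "translation": the shift along the tool's x, y, z in cm, a list of three; "yaw": the turn about the tool's z in rad. A call has 1 to 10 rows; each row is the pose to reach, as a shift and turn from the pose commanded when the call began, along the tool's axes at that moment; what a row does not reach only later rows make up. A row lasts 1/8 s, in which the tool goes at most 62.5 mm and 10.7 degrees, less where a joint would pass 70% of its speed; a pose out of reach is approached as far as the arm can. A call with a gripper value outside its range is refused whole. The fingers move at their own pace and stop on an object; the grip force is fixed at half the most. Time passes only in rows, so rows that repeat a pose let the fingers close. It gives the time, the measured TCP pose, the force and the opening at its end, in the units of the state.
- bot.observe(): the state, without advancing time (a new reading comes with each control period).
- imaging.snapshot(name): name is "scene" or "top" or "wrist"; returns a dict with "img" (384x512x3 uint8, blue, green, red), "range_z" (384x512 float32, m along the optical axis (not along the pixel's ray), 0 where there is no reading), "intrinsics" (3x3 intrinsics, pixels), "dist_coeffs" ([k1, k2, p1, p2, k3] as OpenCV has them; the pictures are not rectified), "T" (4x4, takes a point from camera to world coordinates). Camera axes: x right, y down, z forward; pixel columns grow to the right and rows downward; lengths in m; the calibration is good to about 2 mm. A picture is of the moment at which its call begins.
- bot.hand_in(): hands the job in, once; it reports no verdict.
Trained networks look in a picture, given as the dict that the camera call returned (one of the last four; its "shot" number tells which), for a name from the list of things; names that differ only in an ending like _2 or _b are one class to them, and where a whole thing is asked for, a point or a joint stands for the part that bears it (a point fixed in the world has none). Each returns a list of dicts, best first, with "p" (0 to 1); they miss things now and then, are a little off and sometimes report something else, mostly with a low value. They report only what shows in the picture. A call takes as long as a camera call. They do not tell look-alikes from the thing itself.
- imaging.boxes_of(picture, label): "box" ([left, top, width, height] in pixels, round what is visible of it).
- imaging.cut_out(picture, label): "mask" (384x512 bool, what is visible of it) and "box" ([left, top, width, height] in pixels, round what is visible of it).
- imaging.place_of(picture, label): "uv" ([column, row] in pixels: a listed point, or the origin of a listed thing).
The state is a dict: "t": time; "joint_pos": joint angles; "dq": joint speeds; "joint_torque": joint torques, N m; "position": TCP position; "ee_rot": TCP orientation; "contact_force": force on the tool from outside, world axes, zero at the start; "wrist_torque": the same for the moment, N m; "gripper_width": opening from 0.0 (shut) to 1.0 (fully open).
Only numpy, scipy, OpenCV 4.12 (cv2) and the standard library are available. Lean on these libraries where they do the work, as an engineer would, in place of code of your own. Each camera call takes 0.05 s, during which the arm holds its last target. There are 200 camera calls.

## Task

On the lab bench a board holds four pipette tip racks, each with its own hinged status tag standing at its end. With a fingertip, push tags over on their hinges so that the tags of the full racks lie with the green face up and the tags of the empty racks with the red face up. Grasp nothing, and leave the racks, the bottle and the jar standing where they are.

Things in the scene. Friction and masses are not known exactly. Their poses are not given: they have to be found in the camera images.
- hinge_a (a point): Centre of the hinge pin of tag_a, 30 mm above the work surface; x along the pin away from the robot, y to the left, z up. Low fixed bracket, 74 mm (x) by 30 mm (y), ears at x = +-33 mm reach 6 mm above the pin. When leaning, the tag's free edge is 36 mm to the side and 43 mm above the pin, with open space below it. Its place in the row varies.
- tag_a (a joint): Swing (rad) of tag_a, a 20-40 g plate 50 mm wide, 4 mm thick, 56 mm from pin to free edge (8 mm bead). 0 upright; +0.7 leans left (+y of hinge_a), on its stop, GREEN face up; -0.7 leans right, RED face up. No spring, light friction: it falls to the side it leans to. Pushed at the overhanging edge, across and slightly up, past upright, it drops to the other side.
- hinge_b (a point): Centre of the hinge pin of tag_b, 30 mm above the work surface; x along the pin away from the robot, y to the left, z up. Low fixed bracket, 74 mm (x) by 30 mm (y), ears at x = +-33 mm reach 6 mm above the pin. When leaning, the tag's free edge is 36 mm to the side and 43 mm above the pin, with open space below it. Its place in the row varies.
- tag_b (a joint): Swing (rad) of tag_b, a 20-40 g plate 50 mm wide, 4 mm thick, 56 mm from pin to free edge (8 mm bead). 0 upright; +0.7 leans left (+y of hinge_b), on its stop, GREEN face up; -0.7 leans right, RED face up. No spring, light friction: it falls to the side it leans to. Pushed at the overhanging edge, across and slightly up, past upright, it drops to the other side.
- hinge_c (a point): Centre of the hinge pin of tag_c, 30 mm above the work surface; x along the pin away from the robot, y to the left, z up. Low fixed bracket, 74 mm (x) by 30 mm (y), ears at x = +-33 mm reach 6 mm above the pin. When leaning, the tag's free edge is 36 mm to the side and 43 mm above the pin, with open space below it. Its place in the row varies.
- tag_c (a joint): Swing (rad) of tag_c, a 20-40 g plate 50 mm wide, 4 mm thick, 56 mm from pin to free edge (8 mm bead). 0 upright; +0.7 leans left (+y of hinge_c), on its stop, GREEN face up; -0.7 leans right, RED face up. No spring, light friction: it falls to the side it leans to. Pushed at the overhanging edge, across and slightly up, past upright, it drops to the other side.
- hinge_d (a point): Centre of the hinge pin of tag_d, 30 mm above the work surface; x along the pin away from the robot, y to the left, z up. Low fixed bracket, 74 mm (x) by 30 mm (y), ears at x = +-33 mm reach 6 mm above the pin. When leaning, the tag's free edge is 36 mm to the side and 43 mm above the pin, with open space below it. Its place in the row varies.
- tag_d (a joint): Swing (rad) of tag_d, a 20-40 g plate 50 mm wide, 4 mm thick, 56 mm from pin to free edge (8 mm bead). 0 upright; +0.7 leans left (+y of hinge_d), on its stop, GREEN face up; -0.7 leans right, RED face up. No spring, light friction: it falls to the side it leans to. Pushed at the overhanging edge, across and slightly up, past upright, it drops to the other side.
- full_1: Loose pipette tip rack (bin), FULL: beige tray 104 x 64 x 42 mm (x, y, z) with a blue deck, top of deck at 52 mm, 24 cream tips standing 13 mm above the deck. Origin: centre of its underside, z up. It stands on the board behind one tag, on the robot's side, its centre about 105 mm from that tag's hinge (along -x of the hinge). Do not shift it.
- full_2: Loose pipette tip rack (bin), FULL: beige tray 104 x 64 x 42 mm (x, y, z) with a blue deck, top of deck at 52 mm, 24 cream tips standing 13 mm above the deck. Origin: centre of its underside, z up. It stands on the board behind one tag, on the robot's side, its centre about 105 mm from that tag's hinge (along -x of the hinge). Do not shift it.
- empty_1: Loose pipette tip rack (bin), EMPTY: beige tray 104 x 64 x 42 mm (x, y, z) with a blue deck, top of deck at 52 mm, 24 bare dark holes and no tips. Origin: centre of its underside, z up. It stands on the board behind one tag, on the robot's side, its centre about 105 mm from that tag's hinge (along -x of the hinge). Do not shift it.
- empty_2: Loose pipette tip rack (bin), EMPTY: beige tray 104 x 64 x 42 mm (x, y, z) with a blue deck, top of deck at 52 mm, 24 bare dark holes and no tips. Origin: centre of its underside, z up. It stands on the board behind one tag, on the robot's side, its centre about 105 mm from that tag's hinge (along -x of the hinge). Do not shift it.
- board: Fixed grey board 230 x 560 x 12 mm lying on the bench. Origin: centre of its underside; x away from the robot, y to the left along the row. The four hinges stand in a row along y, 60 mm beyond its centre line (+x), 135 mm apart.
- bottle: Bystander: amber bottle, 42 mm diameter, 85 mm tall, on the bench just beyond the board's right end. Origin: centre of its underside.
- jar: Bystander: jar with red cap, 54 mm diameter, 60 mm tall, on the bench just beyond the board's left end. Origin: centre of its underside.
Mind the look-alikes: they are no part of the job. What is shaped like the full_1 but pink or yellow is not meant.

How it is judged:
By the outcome, as a careful person would: the job done as asked, in the order asked, and still so for the second after the job is handed in, with the robot touching nothing.
It also fails if it takes over 38 s, if anything falls off the work surface, if the arm or the gripper's body presses on something with over 40 N, if the wrist force passes 120 N, or if a joint passes its speed limit or range.

## Working session

There is one attempt and no reset: what is moved stays moved. The work goes in short steps, Python scripts to look and compute and a tool call to move; the robot and the scene stay as the last step left them, time stands still between calls to the robot, and variables do not carry over. Pictures are saved under pics/ and viewed, about 8 in all and at most 12, crops included, and the job is handed in when it is done.

Besides the shell and the picture viewer there is one more tool, called after "Emit:" as a command line: name --pt "numbers of a row" for each row, then --argument value for the rest. send_rows: Moves the arm, as the interface text tells. Its arguments: {"type":"object","properties":{"grip":{"type":"array","items":{"type":"number"}},"translation":{"type":"array","items":{"type":"array","items":{"type":"number"}}},"yaw":{"type":"array","items":{"type":"number"}}},"required":["grip","translation","yaw"]}

```bash
mkdir -p pics
cat > h.py <<'E'
import numpy as np, cv2
from cell import bot, imaging
def world(s,u,v,z=None):
    K=s["intrinsics"];T=s["T"]
    p=cv2.undistortPoints(np.array([[[u,v]]],float),K,np.array(s["dist_coeffs"]))[0,0]
    r=np.array([p[0],p[1],1.])
    if z is None:
        d=np.median([x for x in s["range_z"][int(v)-1:int(v)+2,int(u)-1:int(u)+2].ravel() if x>0])
    else:
        d=(z-T[2,3])/(T[:3,:3]@r)[2]
    return T[:3,:3]@(r*d)+T[:3,3]
E
python3 - <<'E'
from h import *
o=bot.observe();print(o["position"],o["ee_rot"],o["t"])
ss=[imaging.snapshot(n) for n in("scene","top")]
cv2.imwrite("pics/1.png",ss[0]["img"]);cv2.imwrite("pics/2.png",ss[1]["img"])
for n,s in zip(("scene","top"),ss):
    for l,z in(("hinge_a",.03),("full_1",.012),("empty_1",.012),("board",0.),("bottle",0),("jar",0)):
        for d in imaging.place_of(s,l): print(n,l,round(d["p"],2),np.round(d["uv"]),np.round(world(s,*d["uv"],z),3))
E
```

```text
[ 0.14122137 -0.53126777  0.20176023] [-6.84910020e-04  9.91573638e-01  1.29542434e-01 -9.23319270e-05] 0.0
scene hinge_a 0.67 [227. 210.] [ 0.533 -0.033  0.03 ]
scene hinge_a 0.59 [339. 199.] [0.529 0.235 0.03 ]
scene hinge_a 0.58 [284. 203.] [0.525 0.104 0.03 ]
scene hinge_a 0.58 [167. 217.] [ 0.543 -0.17   0.03 ]
scene full_1 0.82 [330. 184.] [0.438 0.237 0.012]
scene full_1 0.82 [360. 154.] [0.306 0.358 0.012]
scene full_1 0.76 [171. 193.] [ 0.423 -0.167  0.012]
scene full_1 0.6 [370. 248.] [0.685 0.263 0.012]
scene full_1 0.41 [228. 187.] [ 0.418 -0.024  0.012]
scene empty_1 0.56 [277. 185.] [0.424 0.102 0.012]
scene board 0.69 [253. 204.] [0.48  0.035 0.   ]
scene bottle 0.76 [113. 212.] [ 0.467 -0.311  0.   ]
scene bottle 0.62 [284. 204.] [0.489 0.11  0.   ]
scene bottle 0.55 [252. 203.] [0.477 0.031 0.   ]
scene jar 0.62 [377. 183.] [0.434 0.368 0.   ]
top hinge_a 0.88 [182. 170.] [0.526 0.248 0.03 ]
top hinge_a 0.76 [278. 183.] [ 0.52  -0.028  0.03 ]
top hinge_a 0.7 [329. 188.] [ 0.521 -0.172  0.03 ]
top hinge_a 0.6 [232. 172.] [0.534 0.107 0.03 ]
top full_1 0.92 [319. 219.] [ 0.433 -0.153  0.012]
top full_1 0.8 [178. 208.] [0.419 0.248 0.012]
top full_1 0.74 [130. 250.] [0.285 0.365 0.012]
top full_1 0.73 [184. 121.] [0.68  0.269 0.012]
top empty_1 0.98 [226. 214.] [0.417 0.109 0.012]
top empty_1 0.8 [274. 214.] [ 0.431 -0.025  0.012]
top board 0.61 [253. 201.] [0.463 0.039 0.   ]
top bottle 0.61 [375. 217.] [ 0.457 -0.315  0.   ]
top jar 0.7 [143. 202.] [0.424 0.355 0.   ]
```

View pics/1.png

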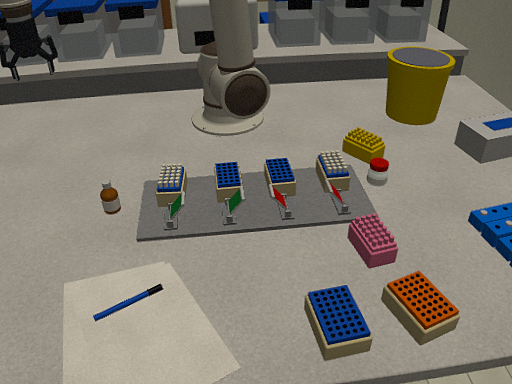

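View pics/2.png

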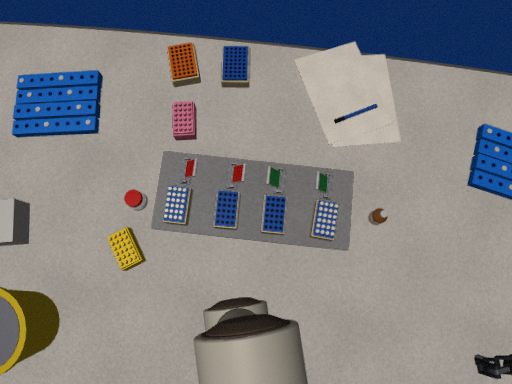

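Scene view: full racks at (171,185) and (332,168), and empty ones at (228,180) and (280,172). Look-alikes are yellow (363,143), pink (372,238), orange (420,303) and a spare blue rack off the board (337,318). In the top view, the tags from left to right are red (190,168), red (238,173), green (275,177) and green (322,182). So the leftmost tag (full, red) and the third (empty, green) need flipping. I'll check this in a crop and measure.

Run:
```python
from h import *
s=imaging.snapshot("top");im=s["img"]
cv2.imwrite("pics/3.png",cv2.resize(im[145:255,145:365],None,fx=3.6,fy=3.6,interpolation=cv2.INTER_CUBIC))
h=cv2.cvtColor(im,cv2.COLOR_BGR2HSV);H,S,V=cv2.split(h)
for nm,m in(("red",((H<8)|(H>172))),("green",(H>45)&(H<85))):
    m=(m&(S>120)&(V>40)).astype(np.uint8);m[:150]=0;m[200:]=0
    n,lab,st,c=cv2.connectedComponentsWithStats(m)
    for i in range(1,n):
        if st[i,4]<30 or not 155<c[i][0]<355: continue
        P=np.array([world(s,u,v) for v,u in np.argwhere(lab==i)])
        P=P[(P[:,2]>.03)&(P[:,2]<.1)];hi=P[P[:,2]>np.percentile(P[:,2],80)]
        print(nm,np.round(c[i]),"n",len(P),"mean",P.mean(0).round(3),"min",P.min(0).round(3),"max",P.max(0).round(3),"top edge",hi.mean(0).round(3))
# board edges
m=cv2.inRange(h,(0,0,60),(180,60,135))
for uv in imaging.cut_out(s,"board")[:1]:
    c=cv2.findContours(uv["mask"].astype(np.uint8),0,1)[0];r=cv2.minAreaRect(max(c,key=len))
    print([world(s,*p,.012).round(3) for p in cv2.boxPoints(r)])
```

```text
red [189. 168.] n 114 mean [0.528 0.225 0.05 ] min [0.505 0.211 0.032] max [0.553 0.238 0.068] top edge [0.527 0.215 0.062]
red [237. 173.] n 139 mean [0.528 0.089 0.054] min [0.505 0.077 0.039] max [0.552 0.102 0.069] top edge [0.528 0.079 0.066]
green [274. 177.] n 144 mean [ 0.529 -0.015  0.051] min [ 0.506 -0.027  0.033] max [ 0.553 -0.002  0.068] top edge [ 0.528 -0.004  0.063]
green [323. 182.] n 114 mean [ 0.529 -0.15   0.05 ] min [ 0.507 -0.163  0.034] max [ 0.552 -0.138  0.066] top edge [ 0.532 -0.14   0.062]
[array([0.349, 0.316, 0.012]), array([0.586, 0.329, 0.012]), array([ 0.583, -0.253,  0.012]), array([ 0.349, -0.241,  0.012])]
```

View pics/3.png

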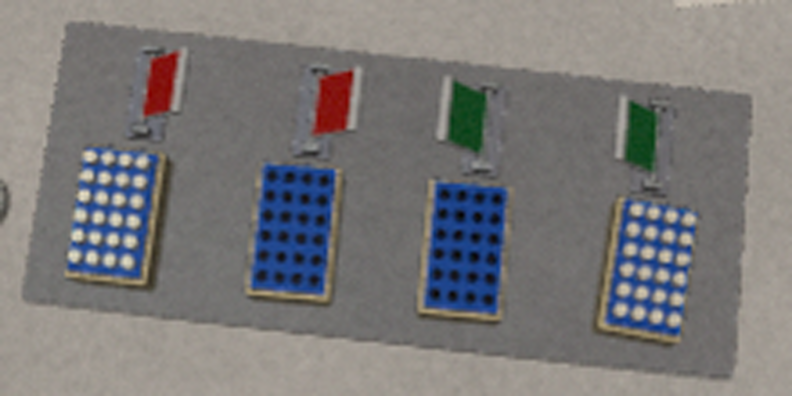

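The crop confirms it: full/red at (160,85), empty/red (335,105), empty/green (465,115), full/green (640,130). I'll flip the first (push towards +y) and the third (push towards -y), starting by shutting the gripper and moving towards the gap beside the third.

Emit:
send_rows --grip '[-1,-1,-1,-1,-1,-1,-1,-1,-1,-1]' --pt "3.8 -3.3 0" --pt "7.6 -6.5 0" --pt "11.4 -9.8 0" --pt "15.2 -13.1 0" --pt "19 -16.4 0" --pt "22.7 -19.6 0" --pt "26.5 -22.9 0" --pt "30.3 -26.2 0" --pt "34.1 -29.4 0" --pt "37.9 -32.7 0" --yaw '[0.05,0.1,0.15,0.2,0.26,0.26,0.26,0.26,0.26,0.26]'

```text
t: 2.05
position: [0.4243, -0.1166, 0.2027]
ee_rot: [0.0, 1.0, -0.0, 0.0]
contact_force: [0.7, -0.5, 0.2]
gripper_width: 0.003
```

Run:
```python
from h import *
o=bot.observe();print(o["position"],o["ee_rot"],o["t"],o["gripper_width"],o["contact_force"])
```

```text
[ 0.42434786 -0.11664724  0.20271879] [ 1.48647428e-04  9.99999917e-01 -5.56891745e-05  3.75013005e-04] 2.05 0.003363387913130714 [ 0.73764206 -0.48759818  0.1611025 ]
```

Emit:
send_rows --grip '[-1,-1,-1,-1,-1,-1,-1]' --pt "3.5 -5 0" --pt "7 -10 0" --pt "10.4 -15.4 0" --pt "10.4 -15.4 4" --pt "10.4 -15.4 8.5" --pt "10.4 -15.4 9.5" --pt "10.4 -15.4 9.5" --yaw '[0,0,0,0,0,0,0]'

```text
t: 2.92
position: [0.528, 0.0179, 0.1082]
ee_rot: [-0.007, 1.0, 0.013, -0.0]
contact_force: [-0.6, 0.8, 0.4]
gripper_width: 0.0
```

Run:
```python
from h import *
a=imaging.snapshot("wrist");b=imaging.snapshot("scene")
cv2.imwrite("pics/4.png",np.vstack([cv2.resize(a["img"],(400,300)),cv2.resize(b["img"][140:250,120:390],(400,163))]))
for d in imaging.place_of(a,"hinge_a"): print(d["p"],world(a,*d["uv"],.03).round(3))
```

```text
0.83 [0.529 0.242 0.03 ]
0.57 [0.527 0.107 0.03 ]
0.56 [ 0.526 -0.166  0.03 ]
```

View pics/4.png

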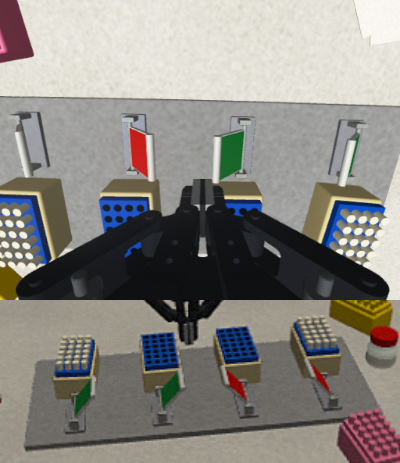

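Wrist view: the shut fingertips (200,190) are above the gap between the red tag (143,150) and the green tag (230,150). The TCP was still settling, so I'll read it again.

Emit:
send_rows --grip '[-1,-1]' --pt "0 0 0" --pt "0 0 0" --yaw '[0,0]'

```text
t: 3.32
position: [0.5284, 0.018, 0.1082]
ee_rot: [-0.007, 1.0, 0.013, 0.0]
contact_force: [-0.7, -0.2, -0.5]
gripper_width: -0.004
```

Emit:
send_rows --grip '[-1,-1,-1,-1,-1]' --pt "0 -1.9 0" --pt "0 -1.9 0" --pt "0 -1.9 2.5" --pt "0 -1.9 5" --pt "0 -1.9 5" --yaw '[0.026,0.026,0.026,0.026,0.026]'

```text
t: 3.95
position: [0.5266, 0.0213, 0.0561]
ee_rot: [-0.013, 1.0, 0.013, -0.002]
contact_force: [0.8, -0.2, 0.3]
gripper_width: -0.001
```

Run:
```python
from h import *
o=bot.observe();print(o["position"].round(4),o["ee_rot"].round(4),o["t"],o["joint_pos"].round(3),o["dq"].round(3),o["contact_force"].round(2))
```

```text
[0.5266 0.0213 0.0561] [-0.0131  0.9998  0.0129 -0.0022] 3.95 [ 0.025  0.031 -0.166  1.378  0.026  3.141] [-0.001 -0.015  0.05   0.028  0.002  0.002] [ 0.8  -0.15  0.3 ]
```

The wrist's last joint is at its limit (3.141). I'll go up and turn back a quarter turn.

Emit:
send_rows --grip '[-1,-1,-1,-1,-1,-1,-1,-1,-1,-1]' --pt "0 0 -4" --pt "0 0 -8" --pt "0 0 -8" --pt "0 0 -8" --pt "0 0 -8" --pt "0 0 -8" --pt "0 0 -8" --pt "0 0 -8" --pt "0 0 -8" --pt "0 0 -8" --yaw '[0,0,-0.18,-0.36,-0.54,-0.72,-0.9,-1.08,-1.26,-1.44]'

```text
t: 5.2
position: [0.5284, 0.0192, 0.1392]
ee_rot: [-0.01, 0.741, 0.671, 0.009]
contact_force: [-0.3, 0.4, 0.3]
gripper_width: -0.001
```

Emit:
send_rows --grip '[-1,-1]' --pt "0 0 0" --pt "0 0 0" --yaw '[-0.13,-0.13]'

```text
t: 5.45
position: [0.5283, 0.0192, 0.139]
ee_rot: [-0.009, 0.698, 0.716, 0.009]
contact_force: [0.4, 0.5, 0.6]
gripper_width: 0.003
```

Run:
```python
from h import *
o=bot.observe();print(o["position"].round(4),o["ee_rot"].round(4),o["t"],o["joint_pos"].round(3),o["contact_force"].round(2))
```

```text
[0.5283 0.0192 0.139 ] [-0.0091  0.6985  0.7155  0.0094] 5.45 [ 0.021  0.02  -0.016  1.533  0.026  1.568] [0.38 0.52 0.57]
```

Emit:
send_rows --grip '[-1,-1,-1,-1,-1]' --pt "1.9 0 0" --pt "1.9 0 0" --pt "1.9 0 4" --pt "1.9 0 8" --pt "1.9 0 8" --yaw '[0,0,0,0,0]'

```text
t: 6.08
position: [0.5254, 0.0405, 0.0558]
ee_rot: [-0.011, 0.698, 0.716, 0.007]
contact_force: [0.2, 0.9, -0.1]
gripper_width: -0.001
```

Emit:
send_rows --grip '[-1,-1,-1,-1,-1,-1,-1,-1,-1,-1]' --pt "-1 0 0" --pt "-2 0 0" --pt "-3 0 -0.3" --pt "-4 0 -0.6" --pt "-5 0 -0.9" --pt "-6 0 -1.2" --pt "-6.8 0 -1.4" --pt "-7.4 0 -1.5" --pt "-7.4 0 -1.5" --pt "-6 0 -3" --yaw '[0,0,0,0,0,0,0,0,0,0]'

```text
t: 7.32
position: [0.5282, -0.0203, 0.0861]
ee_rot: [-0.011, 0.699, 0.715, 0.008]
contact_force: [-0.0, 0.3, -0.6]
gripper_width: -0.004
```

Emit:
send_rows --grip '[-1,-1,-1]' --pt "0 0 -4" --pt "0 0 -8" --pt "0 0 -8" --yaw '[0,0,0]'

```text
t: 7.7
position: [0.5306, -0.0215, 0.1711]
ee_rot: [-0.007, 0.698, 0.716, 0.011]
contact_force: [-0.5, 0.7, 0.1]
gripper_width: -0.003
```

Run:
```python
from h import *
o=bot.observe();print(o["position"].round(4),o["t"])
b=imaging.snapshot("scene")
cv2.imwrite("pics/5.png",cv2.resize(b["img"][135:245,100:400],None,fx=2.6,fy=2.6))
```

```text
[ 0.5306 -0.0215  0.1711] 7.7
```

View pics/5.png

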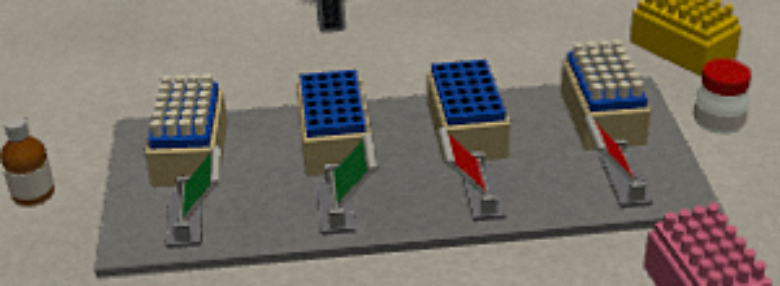

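The third tag (352,172) still shows green. I'll repeat the push in stages and look halfway.

Emit:
send_rows --grip '[-1,-1,-1,-1,-1,-1]' --pt "3 0 0" --pt "6.1 0 0" --pt "6.1 0 4" --pt "6.1 0 8" --pt "6.1 0 11" --pt "6.1 0 11.5" --yaw '[0,0,0,0,0,0]'

```text
t: 8.5
position: [0.5254, 0.0419, 0.0506]
ee_rot: [-0.011, 0.698, 0.716, 0.007]
contact_force: [-0.0, -0.1, 1.0]
gripper_width: 0.002
```

Emit:
send_rows --grip '[-1,-1,-1,-1,-1,-1]' --pt "-1 0 0" --pt "-2 0 0" --pt "-3 0 -0.3" --pt "-4 0 -0.6" --pt "-5 0 -0.9" --pt "-5 0 -0.9" --yaw '[0,0,0,0,0,0]'

```text
t: 9.25
position: [0.5289, -0.0095, 0.0614]
ee_rot: [-0.009, 0.699, 0.715, 0.009]
contact_force: [0.3, 0.9, -0.1]
gripper_width: 0.001
```

Run:
```python
from h import *
o=bot.observe();print(o["position"].round(4),o["t"],o["contact_force"])
b=imaging.snapshot("scene");a=imaging.snapshot("wrist")
cv2.imwrite("pics/6.png",np.vstack([cv2.resize(b["img"][155:235,180:340],(600,300)),cv2.resize(a["img"][100:290,100:480],(600,300))]))
```

```text
[ 0.5289 -0.0095  0.0614] 9.25 [ 0.27499562  0.92413824 -0.08107906]
```

View pics/6.png

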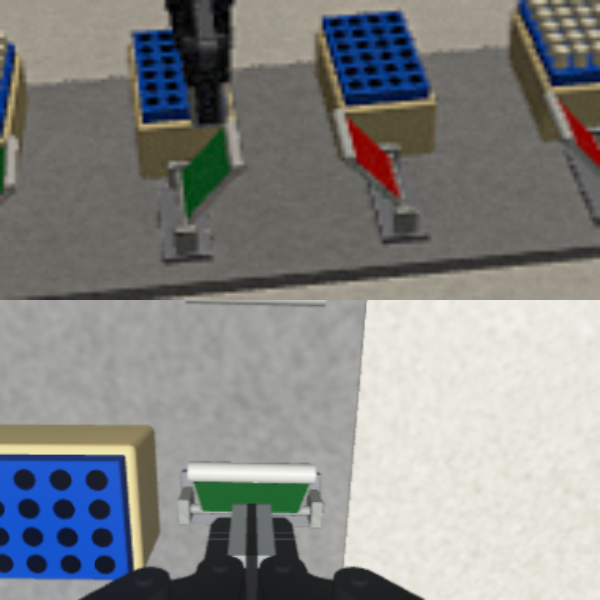

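Run:
```python
from h import *
o=bot.observe();p=o["position"]
for n in("scene","top","wrist"):
    s=imaging.snapshot(n);Ti=np.linalg.inv(s["T"])
    for q in(p,[.529,-.034,.03],[.529,.002,.073]):
        r=cv2.projectPoints(np.array([q],float),cv2.Rodrigues(Ti[:3,:3])[0],Ti[:3,3],s["intrinsics"],np.array(s["dist_coeffs"]))[0].ravel()
        print(n,np.round(q,3),r.round(1))
    print(s["T"][:3,3].round(3))
    if n=="scene":
        for u,v in((236,185),(236,180),(240,203),(233,195)): print(u,v,world(s,u,v).round(3))
```

```text
scene [ 0.529 -0.009  0.061] [236.2 197.1]
scene [ 0.529 -0.034  0.03 ] [226.  208.7]
scene [0.529 0.002 0.073] [240.8 192.5]
[ 1.351 -0.047  0.671]
236 185 [ 0.541 -0.008  0.103]
236 180 [ 0.542 -0.008  0.117]
240 203 [ 0.552 -0.002  0.061]
233 195 [ 0.507 -0.015  0.052]
top [ 0.529 -0.009  0.061] [272.5 176.1]
top [ 0.529 -0.034  0.03 ] [280.9 179.6]
top [0.529 0.002 0.073] [268.7 174.4]
[0.266 0.009 1.093]
wrist [ 0.529 -0.009  0.061] [260.7 225.3]
wrist [ 0.529 -0.034  0.03 ] [260.1 239.5]
wrist [0.529 0.002 0.073] [261.9 216.5]
[0.526 0.063 0.234]
```

Run:
```python
from h import *
s=imaging.snapshot("wrist")
for v in range(200,270,5): print(v,[world(s,u,v).round(3).tolist() for u in(251,258,265)],s["img"][v,258])
s=imaging.snapshot("scene")
for v in range(178,204,2): print(v,[world(s,u,v).round(3).tolist() for u in(233,236,239)],s["img"][v,236])
o=bot.observe();print(o["joint_pos"].round(3),o["gripper_width"])
```

```text
200 [[0.521, -0.007, 0.011], [0.527, -0.007, 0.011], [0.532, -0.006, 0.012]] [156 157 157]
205 [[0.522, 0.008, 0.07], [0.526, 0.009, 0.07], [0.531, 0.009, 0.07]] [173 180 179]
210 [[0.522, 0.006, 0.073], [0.526, 0.006, 0.073], [0.531, 0.006, 0.072]] [246 248 248]
215 [[0.522, 0.003, 0.073], [0.527, 0.003, 0.073], [0.531, 0.003, 0.073]] [192 199 199]
220 [[0.522, -0.005, 0.062], [0.527, -0.004, 0.063], [0.531, -0.004, 0.062]] [ 48 102  34]
225 [[0.522, -0.011, 0.055], [0.527, -0.011, 0.055], [0.532, -0.011, 0.055]] [ 48 102  33]
230 [[0.523, 0.002, 0.095], [0.527, 0.003, 0.095], [0.53, 0.003, 0.095]] [38 38 37]
235 [[0.523, 0.002, 0.101], [0.527, 0.002, 0.101], [0.53, 0.003, 0.101]] [37 38 37]
240 [[0.523, 0.002, 0.107], [0.527, 0.002, 0.107], [0.53, 0.002, 0.107]] [36 37 35]
245 [[0.523, 0.002, 0.112], [0.527, 0.002, 0.112], [0.53, 0.002, 0.112]] [34 35 33]
250 [[0.523, 0.002, 0.116], [0.527, 0.002, 0.117], [0.53, 0.002, 0.117]] [33 33 33]
255 [[0.524, 0.002, 0.122], [0.527, 0.002, 0.121], [0.53, 0.002, 0.122]] [33 33 32]
260 [[0.524, 0.002, 0.126], [0.527, 0.001, 0.125], [0.53, 0.00
[... 599 characters left out ...]
0.002, 0.09]] [76 74 74]
190 [[0.477, -0.013, 0.045], [0.478, -0.006, 0.045], [0.509, -0.001, 0.066]] [59 80 98]
192 [[0.479, -0.014, 0.04], [0.506, -0.008, 0.059], [0.517, -0.001, 0.066]] [35 72 23]
194 [[0.482, -0.014, 0.036], [0.512, -0.008, 0.057], [0.523, -0.002, 0.065]] [14 65  0]
196 [[0.507, -0.015, 0.049], [0.52, -0.009, 0.058], [0.53, -0.002, 0.065]] [22 70  5]
198 [[0.517, -0.016, 0.05], [0.527, -0.009, 0.057], [0.538, -0.003, 0.065]] [25 74 11]
200 [[0.523, -0.016, 0.05], [0.534, -0.01, 0.056], [0.543, -0.004, 0.063]] [18 67  1]
202 [[0.528, -0.017, 0.047], [0.542, -0.011, 0.057], [0.551, -0.004, 0.063]] [30 72  7]
[-0.032  0.031 -0.156  1.386  0.026  1.514] 0.0024505728331035673
```

The camera depth puts the real fingertip at z≈0.090 while the state reports 0.061. The tip is about 29 mm higher than reported and passed over the tag without touching it. I'll lower the moves by that amount.

Emit:
send_rows --grip '[-1,-1,-1,-1,-1,-1]' --pt "2.5 0 -0.5" --pt "4.9 0 -0.5" --pt "4.9 0 0" --pt "4.9 0 1.5" --pt "4.9 0 3" --pt "4.9 0 3" --yaw '[0,0,0,0,0,0]'

```text
t: 10.35
position: [0.5261, 0.0404, 0.0302]
ee_rot: [-0.011, 0.698, 0.716, 0.008]
contact_force: [0.4, -0.7, 0.3]
gripper_width: 0.002
```

Emit:
send_rows --grip '[-1,-1,-1,-1,-1,-1,-1,-1,-1,-1]' --pt "-1 0 0" --pt "-2 0 0" --pt "-3 0 -0.2" --pt "-4 0 -0.4" --pt "-5 0 -0.6" --pt "-6 0 -0.8" --pt "-6.8 0 -0.8" --pt "-7.4 0 -0.8" --pt "-7.4 0 -0.8" --pt "-7.4 0 -0.8" --yaw '[0,0,0,0,0,0,0,0,0,0]'

```text
t: 11.6
position: [0.5292, -0.033, 0.0382]
ee_rot: [-0.01, 0.698, 0.716, 0.009]
contact_force: [0.3, 0.4, 0.1]
gripper_width: -0.005
```

Emit:
send_rows --grip '[-1,-1,-1,-1]' --pt "1 0 -1" --pt "1 0 -5" --pt "1 0 -9" --pt "1 0 -9" --yaw '[0,0,0,0]'

```text
t: 12.1
position: [0.5309, -0.0249, 0.1327]
ee_rot: [-0.007, 0.698, 0.716, 0.011]
contact_force: [0.0, 0.2, -0.3]
gripper_width: -0.001
```

Run:
```python
from h import *
o=bot.observe();print(o["position"].round(4),o["t"])
b=imaging.snapshot("scene")
cv2.imwrite("pics/7.png",cv2.resize(b["img"][135:245,100:400],None,fx=2.6,fy=2.6))
```

```text
[ 0.5309 -0.0249  0.1327] 12.1
```

View pics/7.png

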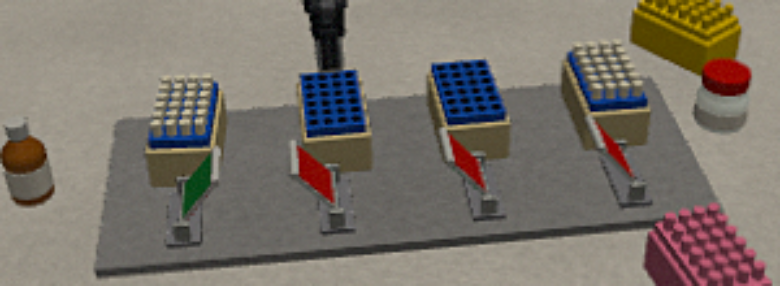

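The third tag now shows red (318,170). Next is the leftmost tag.

Emit:
send_rows --grip '[-1,-1,-1,-1,-1,-1,-1,-1,-1,-1]' --pt "4 0 0" --pt "8 0.1 0" --pt "12 0.2 0" --pt "16 0.3 0" --pt "19.6 0.4 0" --pt "19.6 0.4 0" --pt "19.6 0.4 4" --pt "19.6 0.4 8" --pt "19.6 0.4 10" --pt "19.6 0.4 10" --yaw '[0,0,0,0,0,0,0,0,0,0]'

```text
t: 13.4
position: [0.5265, 0.172, 0.0316]
ee_rot: [-0.011, 0.698, 0.716, 0.007]
contact_force: [0.0, -0.3, 0.2]
gripper_width: -0.002
```

Emit:
send_rows --grip '[-1,-1,-1,-1,-1,-1,-1,-1,-1,-1]' --pt "1 0 0" --pt "2 0 0" --pt "3 0 -0.2" --pt "4 0 -0.4" --pt "5 0 -0.6" --pt "6 0 -0.8" --pt "6.8 0 -0.8" --pt "7.4 0 -0.8" --pt "7.4 0 -0.8" --pt "7.4 0 -0.8" --yaw '[0,0,0,0,0,0,0,0,0,0]'

```text
t: 14.65
position: [0.5262, 0.2466, 0.0436]
ee_rot: [-0.01, 0.698, 0.716, 0.009]
contact_force: [-0.5, -0.2, 0.2]
gripper_width: -0.001
```

Emit:
send_rows --grip '[-1,-1,-1,-1]' --pt "-1 0 -1" --pt "-1 0 -5" --pt "-1 0 -10" --pt "-1 0 -10" --yaw '[0,0,0,0]'

```text
t: 15.15
position: [0.5285, 0.234, 0.1487]
ee_rot: [-0.008, 0.698, 0.716, 0.012]
contact_force: [0.3, 0.2, -1.0]
gripper_width: -0.0
```

Run:
```python
from h import *
o=bot.observe();print(o["position"].round(4),o["t"])
b=imaging.snapshot("scene")
cv2.imwrite("pics/8.png",cv2.resize(b["img"][135:245,100:400],None,fx=2.6,fy=2.6))
```

```text
[0.5285 0.234  0.1487] 15.15
```

View pics/8.png

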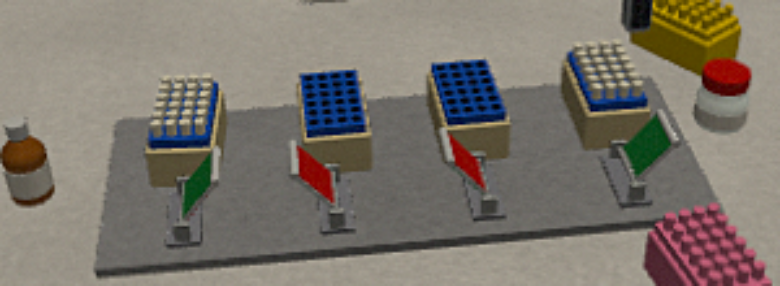

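All four tags now match their racks: green, red, red, green at (200,180), (318,170), (465,160) and (650,145). The racks, bottle and jar are where they were, and the arm is clear.

```bash
python3 -c "
from cell import bot
bot.hand_in()"
```

```text
the job is handed in; nothing more can be done
```

I flipped the two wrong tags with the shut fingertip and handed the job in at about 15 s of the 38 s limit. The leftmost tag (full rack) went from red to green, and the third from the left (empty rack) from green to red. The other two were already right.

**Last check:** the final scene picture shows both full racks with green up and both empty racks with red up. By eye, the racks, bottle and jar looked unmoved. The arm was clear, and the contact force read about 1 N or less at the end of each move.

**What went wrong on the way:**
- **Fingertip height:** the first push, and half of a second, passed over the third tag without touching it. The camera depth showed the real fingertip about 29 mm higher than the reported TCP, so I lowered the later pushes to match.
- **Wrist limit:** the last wrist joint had also run up against its range limit (3.141). I raised the tool and turned it back a quarter turn before pushing.

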